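Turn the caddy tray round

ROBOT

A 6-joint arm with a two-finger parallel gripper is mounted at the origin on the work surface. World frame = base frame: x ahead of the robot, y to its left, z up, the work surface at z = 0. Lengths are in mm, angles in rad, forces in N, time in s.
With the tool pointing down it reaches from about 400 to 925 mm from the base axis. Payload 12.5 kg.
Tool frame: the origin (TCP) lies midway between the tips of the shut fingers; the grasp point (between the pads) lies 19 mm behind it; z points along the fingers, y is the direction in which the jaws open and shut (so a half turn about z gives the same grasp; the last joint's range is limited). The gripper opens to 95 mm and grips with 3 to 60 N. Pads are 20 mm wide; open, the fingers measure 119 mm over their backs; the gripper's body (75 mm by 180 mm) begins 59 mm behind the grasp point.
Start: joints at [1.186, 0.491, 1.559, -0, 1.092, -0.106], TCP at [171.984, 600.89, 214.661] pointing down, gripper open.
Joint ranges: [-3.1, 3.1], [-0.84, 2.19], [0.05, 2.79], [-1.13, 4.28], [0.06, 2.93], [-2.69, 2.69]. Speed limits (rad/s): [2.22, 2.22, 2.79, 3.14, 3.14, 3.14].

INTERFACE

Orientations are given as [roll, pitch, yaw] about the fixed x, y, z axes, in that order (R = Rz(yaw) Ry(pitch) Rx(roll)).
In Python, from cell import * gives the robot as it stands. The module is installed in compiled form; this text tells all that it offers.
- The arm moves only by the tool carry_out, never from a script. Its argument "moves" is a list of rows, each an object of numbers: "dx", "dy", "dz": the shift along the tool's x, y, z in m; "twist": the turn about the tool's z in degrees. A call has 1 to 5 rows; each row is the pose to reach, as a shift and turn from the pose commanded when the call began, along the tool's axes at that moment; what a row does not reach only later rows make up. A row lasts 1/10 s, in which the tool goes at most 50 mm and 8.59 degrees, less where a joint would pass 70% of its speed; a pose out of reach is approached as far as the arm can. A call with a gripper value outside its range is refused whole. "grip" is the finger opening in m, from 0 to 0.0951, set as the call begins (left out, the last holds). The fingers move at their own pace and stop on an object; the grip force is fixed at half the most. Time passes only in rows, so rows that repeat a pose let the fingers close. It gives the time, the measured TCP pose, the force and the opening at its end, in the units of the state.
- state(): the state, without advancing time (a new reading comes with each control period).
- read_camera(name): name is "scene" or "top" or "wrist"; returns (picture, depth): 384x512x3 uint8, red, green, blue; 384x512 float32, mm along the optical axis (not along the pixel's ray), 0 where there is no reading.
- camera_info(name): a dict with "mtx" (3x3 intrinsics, pixels), "R" (3x3) and "t" (3): a world point X has camera coordinates R X + t. Camera axes: x right, y down, z forward; pixel columns grow to the right and rows downward; lengths in mm; the calibration is good to about 2 mm. A picture is of the moment at which its call begins: read the wrist's pose just before it. camera_info takes no time and is no camera call; for the wrist camera it gives the pose at the moment of the call.
- job_done(): hands the job in, once; it reports no verdict.
The state is a dict: "t": time; "joints": joint angles; "qvel": joint speeds; "tau": joint torques, N m; "eef_pos": TCP position; "tcp_rot": TCP orientation; "ft_force": force on the tool from outside, world axes, zero at the start; "moment": the same for the moment, N m; "opening": opening from 0.0 (shut) to 1.0 (fully open).
Only numpy, scipy, OpenCV 4.12 (cv2) and the standard library are available. Lean on these libraries where they do the work, as an engineer would, in place of code of your own. Each camera call takes 0.05 s, during which the arm holds its last target. There are 200 camera calls.

TASK

The lift-out tray of the long black caddy, the one with the round bottle well at one end, has been put in back to front, so drips from the bottle run into its three narrow peg pockets. Lift the tray clear, turn it half round so that its single big pocket is next to the bottle well, and lower it (do not drop it) back into the caddy until it sits fully home, then let go. Leave the caddy where it stands and do not disturb the shorter tub without a well.

Things in the scene. Friction and masses are not known exactly. Their poses are not given: they have to be found in the camera images.
- caddy: Loose black plastic caddy, 300 x 145 x 90 mm, 1.1 kg: tray bay plus a narrower box with the bottle well at its +x end (away from the robot +-0.4 rad). Origin: underside, below the bay's centre; z up. Spans x -105 to 196. Bay inside 186 (x) by 126 (y), straight up to z 76, then a sloping lead-in flaring 8 per side up to z 90. The tray rests on a ledge at z 55.
- tray: White plastic tray in the bay, 180 (x) by 120 (y), walls 40 high, 0.3 kg, balanced. Origin: centre of underside; z up; +x points to the single big pocket, -x to three narrow ones. Central upright grip post 40 (x) by 26 (y), top 95 above the origin; pinch it from above either way. Starts with +x opposite to the caddy's +x; must end with both +x alike, underside on the ledge.
- well (a point): Centre of the mouth of the caddy's round bottle well (74 mm diameter, empty, grey rubber lip): 150 mm along the caddy's +x from its origin, 80 mm above its underside.
- tub: Lookalike to be left alone: shorter black tub, 170 (x) by 150 (y) by 88 mm, no bottle well, four equal white pockets and a like grip post, top at 145 mm. Origin: centre of its underside. It stands on the other side of the robot's centre line from the caddy.

How it is judged:
By the outcome, as a careful person would: the job done as asked, in the order asked, and still so for the second after the job is handed in, with the robot touching nothing.
It also fails if it takes over 40 s, if anything falls off the work surface, if the arm or the gripper's body presses on something with over 40 N, if the wrist force passes 120 N, or if a joint passes its speed limit or range.

## Working session

There is one attempt and no reset: what is moved stays moved. The work goes in short steps, Python scripts to look and compute and a tool call to move; the robot and the scene stay as the last step left them, time stands still between calls to the robot, and variables do not carry over. Pictures are saved under pics/ and viewed, about 8 in all and at most 12, crops included, and the job is handed in when it is done.

Besides the shell and the picture viewer there is one more tool, called after "Call:" by a JSON object that holds its "name" and its "arguments". carry_out: Moves the arm, as the interface text tells. Its arguments: {"type":"object","properties":{"moves":{"type":"array","items":{"type":"object","properties":{"dx":{"type":"number"},"dy":{"type":"number"},"dz":{"type":"number"},"twist":{"type":"number"}}}},"grip":{"type":"number"}},"required":["moves"]}

```bash
mkdir -p pics; cat > h.py <<'E'
from cell import *
import numpy as np, cv2
def grab(name,fn=None):
    ci=camera_info(name); im,d=read_camera(name)
    if fn: cv2.imwrite('pics/'+fn,im[:,:,::-1])
    return im,d,ci
def cloud(d,ci):
    K=np.array(ci['mtx']);R=np.array(ci['R']);t=np.array(ci['t'])
    v,u=np.indices(d.shape)
    c=np.stack([(u-K[0,2])/K[0,0]*d,(v-K[1,2])/K[1,1]*d,d],-1)
    return (c-t)@R
E
python3 - <<'E'
from h import *
s=state();print(s)
im,d,ci=grab('top','top1.png');np.savez('top1',im=im,d=d,P=cloud(d,ci))
im2,d2,c2=grab('scene')
cv2.imwrite('pics/both.png',cv2.resize(np.hstack([im,im2]),(800,300))[:,:,::-1])
print(ci)
E
```

```text
{'t': 0.0, 'joints': array([ 1.18640581e+00,  4.91528424e-01,  1.55948747e+00, -1.50673862e-05,
        1.09171510e+00, -1.05609094e-01]), 'qvel': array([-0.00035443,  0.0006225 ,  0.00057754,  0.00086704, -0.00057092,
       -0.00119894]), 'tau': array([ 7.42523662e-04, -6.12652087e+01, -2.58174384e+01,  6.93070795e-02,
        4.83086240e-02, -6.69045517e-05]), 'eef_pos': array([171.87629407, 600.6235736 , 214.0680092 ]), 'tcp_rot': array([-3.14045925e+00, -1.06706530e-04,  2.86281812e+00]), 'ft_force': array([ 0.5577664 , -0.96461309,  0.71620972]), 'moment': array([-0.04000322,  0.00043756, -0.00059212]), 'opening': 0.9998683878243043}
{'mtx': array([[434.2076659 ,   0.        , 258.72645496],
       [  0.        , 434.2076659 , 189.65762161],
       [  0.        ,   0.        ,   1.        ]]), 'R': array([[ 0.02545629, -0.99948126,  0.01972765],
       [-0.99771016, -0.02663825, -0.0621678 ],
       [ 0.06266106, -0.01809992, -0.99787073]]), 't': array([-30.23451187, 609.0940906 , 888.82313377])}
```

View pics/top1.png

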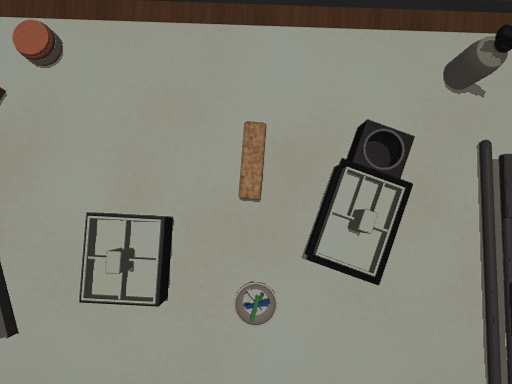

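The top view shows the caddy on the right: tray around (360,222), post top around (370,219), well at (383,148). The lookalike tub is at (125,258), with its post at (113,261).

```bash
python3 - <<'E'
from h import *
z=np.load('top1.npz');P=z['P'];im=z['im'];d=z['d']
x=P[...,0];y=P[...,1];zz=P[...,2]
v,u=np.indices(d.shape)
R=(u>295)&(u<420)&(v>110)&(v<290)&(d>0)
print('table',np.median(zz[(u>180)&(u<230)&(v>210)&(v<260)]))
for lo,hi in((135,165),(80,100),(70,80)):
    m=(R&(zz>lo)&(zz<hi)); print(lo,m.sum(),np.median(zz[m]))
    q=P[m][:,:2].astype(np.float32); c,s,a=cv2.minAreaRect(q);print(c,s,a,cv2.boxPoints((c,s,a)).round().tolist())
m=R&(zz>135)
pc=P[m].mean(0);print('post',pc)
# well: bright lip circle center -> ray to z=80
ci=camera_info('top')
def ray(uv,h):
    K=np.array(ci['mtx']);Rm=np.array(ci['R']);t=np.array(ci['t'])
    r=Rm.T@np.linalg.solve(K,[uv[0],uv[1],1]);o=-Rm.T@t
    return o+r*(h-o[2])/r[2]
w=ray((383.5,149),80);print('well',w, 'yaw from post',np.arctan2(*(w-pc)[1::-1]),np.linalg.norm((w-pc)[:2]))
m=(u>60)&(u<190)&(v>190)&(v<320)&(zz>120)&(d>0);print('tub post',P[m].mean(0))
cw=np.array(camera_info('wrist')['R']);print('wrist cam axes',cw, -cw.T@camera_info('wrist')['t'])
E
```

```text
table 0.763571334000473
135 360 150.17423078039036
(551.0184326171875, -207.868408203125) (25.84247398376465, 39.880210876464844) 71.86318969726562 [[528.0, -214.0], [566.0, -226.0], [574.0, -202.0], [536.0, -189.0]]
80 4218 87.48908266868705
(594.1886596679688, -223.70205688476562) (150.01248168945312, 300.729248046875) 71.54226684570312 [[428.0, -247.0], [713.0, -342.0], [761.0, -200.0], [475.0, -105.0]]
70 1026 78.17450455751413
(599.1442260742188, -222.2393035888672) (140.59722900390625, 294.0244140625) 71.74083709716797 [[438.0, -243.0], [717.0, -335.0], [761.0, -202.0], [482.0, -109.0]]
post [ 550.98275806 -206.43785015  149.39421635]
well [ 692.81733994 -257.43896956   80.        ] yaw from post -0.34518521907405864 150.72545504642696
tub post [467.87992761 240.79689508 142.47621113]
wrist cam axes [[ 2.74267287e-01  9.61653301e-01  6.19013571e-04]
 [ 9.23969310e-01 -2.63697987e-01  2.77027230e-01]
 [ 2.66567383e-01 -7.54075574e-02 -9.60861869e-01]] [ 96.92775187 622.18898164 384.09122092]
```

View pics/both.png

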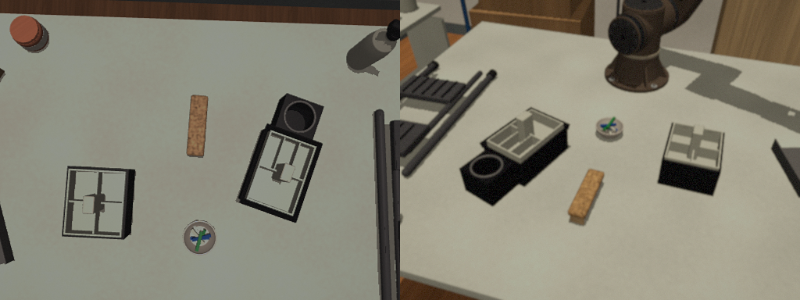

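Call:
{"name": "carry_out", "arguments": {"moves": [{"dx": -0.03,"dy": -0.022},{"dx": -0.068,"dy": -0.05},{"dx": -0.106,"dy": -0.08},{"dx": -0.144,"dy": -0.108},{"dx": -0.18,"dy": -0.138}], "grip": 0.095}}

```text
schema error: expected keys dx, dy, dz, twist
```

Call:
{"name": "carry_out", "arguments": {"moves": [{"dx": -0.03,"dy": -0.038},{"dx": -0.06,"dy": -0.076},{"dx": -0.09,"dy": -0.114},{"dx": -0.12,"dy": -0.152},{"dx": -0.15,"dy": -0.19}]}}

```text
schema error: expected keys dx, dy, dz, twist
```

Call:
{"name": "carry_out", "arguments": {"moves": [{"dx": -0.03,"dy": -0.038},{"dx": -0.06,"dy": -0.076},{"dx": -0.09,"dy": -0.114},{"dx": -0.12,"dy": -0.152},{"dx": -0.15,"dy": -0.19}]}}

```text
schema error: expected keys dx, dy, dz, twist
```

```bash
cat >> h.py <<'E'
from scipy.spatial.transform import Rotation as Ro
def goto(x,y,z,yaw):
    "shift (m) and twist (deg) in tool axes from the measured pose"
    s=state();M=Ro.from_euler('xyz',s['tcp_rot'])
    dt=M.inv().apply(np.array([x,y,z])-s['eef_pos'])/1000
    tw=-np.degrees((yaw-s['tcp_rot'][2]+np.pi)%(2*np.pi)-np.pi)
    print('t',s['t'],'pos',s['eef_pos'].round(1),s['tcp_rot'].round(4),'j',s['joints'].round(2),'F',s['ft_force'].round(1),'op',round(s['opening'],3),'\nMOVE',dt.round(4),'twist',tw.round(2))
E
python3 -c "
from h import *
goto(551,-207,214,2.824)"
```

```text
t 0.1 pos [171.9 600.7 214.1] [-3.1406e+00 -1.0000e-04  2.8628e+00] j [ 1.19  0.49  1.56 -0.    1.09 -0.11] F [-0.6  0.4 -0.5] op 1.006 
MOVE [-0.5867 -0.6721  0.0007] twist 2.22
```

All four keys are needed in every row.

Call:
{"name": "carry_out", "arguments": {"moves": [{"dx": -0.03,"dy": -0.022,"dz": 0,"twist": 0},{"dx": -0.068,"dy": -0.05,"dz": 0,"twist": 0},{"dx": -0.106,"dy": -0.08,"dz": 0,"twist": 0},{"dx": -0.144,"dy": -0.108,"dz": 0,"twist": 0},{"dx": -0.18,"dy": -0.138,"dz": 0,"twist": 0}], "grip": 0.095}}

```text
t: 0.6
eef_pos: [307.9, 417.1, 214.5]
tcp_rot: [-3.142, 0.0, 2.863]
ft_force: [0.8, -0.3, 0.0]
opening: 0.998
```

Call:
{"name": "carry_out", "arguments": {"moves": [{"dx": -0.03,"dy": -0.038,"dz": 0,"twist": 0},{"dx": -0.06,"dy": -0.076,"dz": 0,"twist": 0},{"dx": -0.09,"dy": -0.114,"dz": 0,"twist": 0},{"dx": -0.12,"dy": -0.152,"dz": 0,"twist": 0},{"dx": -0.15,"dy": -0.19,"dz": 0,"twist": 0}]}}

```text
t: 1.1
eef_pos: [399.3, 192.9, 214.6]
tcp_rot: [3.141, 0.0, 2.863]
ft_force: [1.0, -0.5, 0.8]
opening: 0.995
```

Call:
{"name": "carry_out", "arguments": {"moves": [{"dx": -0.03,"dy": -0.038,"dz": 0,"twist": 0},{"dx": -0.06,"dy": -0.076,"dz": 0,"twist": 0},{"dx": -0.09,"dy": -0.114,"dz": 0,"twist": 0},{"dx": -0.12,"dy": -0.152,"dz": 0,"twist": 0},{"dx": -0.15,"dy": -0.19,"dz": 0,"twist": 0}]}}

```text
t: 1.6
eef_pos: [491.2, -31.3, 214.6]
tcp_rot: [3.141, -0.0, 2.863]
ft_force: [1.9, 0.9, 0.0]
opening: 1.001
```

```bash
python3 -c "
from h import *
goto(551,-207,214,2.824)"
```

```text
t 1.6 pos [491.2 -31.3 214.6] [ 3.1414e+00 -1.0000e-04  2.8625e+00] j [-0.2   0.3   1.88  0.    0.96 -1.49] F [1.9 0.9 0. ] op 1.001 
MOVE [-0.1059 -0.1525  0.0005] twist 2.21
```

Call:
{"name": "carry_out", "arguments": {"moves": [{"dx": -0.027,"dy": -0.039,"dz": 0,"twist": 0.6},{"dx": -0.053,"dy": -0.077,"dz": 0,"twist": 1.1},{"dx": -0.08,"dy": -0.115,"dz": 0,"twist": 1.7},{"dx": -0.106,"dy": -0.1525,"dz": 0,"twist": 2.2},{"dx": -0.106,"dy": -0.1525,"dz": 0,"twist": 2.2}]}}

```text
t: 2.1
eef_pos: [551.7, -209.5, 213.7]
tcp_rot: [-3.141, 0.0, 2.82]
ft_force: [-0.0, 0.3, -0.4]
opening: 0.999
```

```bash
python3 - <<'E'
from h import *
goto(551,-207,111,2.824)
im,d,ci=grab('wrist','wrist1.png');P=cloud(d,ci);np.savez('w1',im=im,P=P,d=d)
z=P[...,2];near=(np.hypot(P[...,0]-551,P[...,1]+207)<50)&(d>0)
m=near&(z>140)&(z<156)&(im.min(-1)>90)
print(m.sum(),cv2.minAreaRect(P[m][:,:2].astype(np.float32)),np.median(z[m]))
E
```

```text
t 2.1 pos [ 551.7 -209.5  213.7] [-3.1410e+00  3.0000e-04  2.8205e+00] j [-0.47  0.44  1.65 -0.    1.05 -1.72] F [-0.   0.3 -0.4] op 0.999 
MOVE [0.0015 0.0022 0.1027] twist -0.2
325 ((553.8114624023438, -210.17620849609375), (24.023653030395508, 37.48099899291992), 75.19851684570312) 149.72526680385903
```

View pics/wrist1.png

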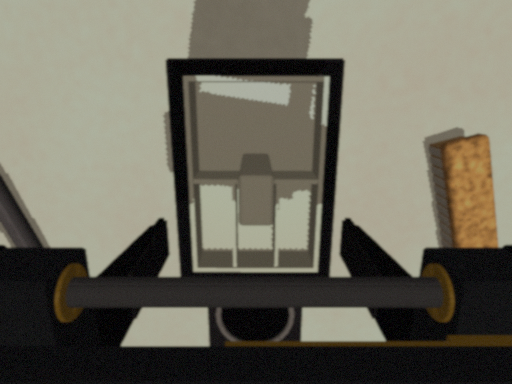

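```bash
python3 - <<'E'
from h import *
for f,n in(('w1.npz','wrist'),('top1.npz','top')):
    z=np.load(f);P=z['P'];d=z['d'];im=z['im']
    yaw=-0.32
    ax=np.array([np.cos(yaw),np.sin(yaw)]);ay=np.array([-ax[1],ax[0]])
    q=P[...,:2]-np.array([551,-209]);X=q@ax;Y=q@ay;Z=P[...,2]
    dark=(im.max(-1)<70)&(d>0)&(Z>80)&(Z<96)
    for s in(1,-1):
        m=dark&(s*Y>55)&(s*Y<85)&(abs(X)<80)
        k=np.polyfit(X[m],Y[m],1);print(n,'side',s,m.sum(),'slope %.4f mid %.1f'%tuple(k),np.percentile(Y[m],[3,97]).round(1))
    m=dark&(X<-80)&(X>-120)&(abs(Y)<50);print(n,'back end',m.sum(),np.percentile(X[m],[3,50,97]).round(1) if m.sum() else '')
    w=(im.min(-1)>70)&(d>0)&(Z>80)&(Z<102)&(abs(X)<100)&(abs(Y)<66)
    print(n,'tray',w.sum(),[np.percentile(v[w],[1,99]).round(1) for v in(X,Y)], cv2.minAreaRect(np.c_[X[w],Y[w]].astype(np.float32)))
    p=(abs(X)<40)&(abs(Y)<30)&(Z>144)&(Z<156);print(n,'post',p.sum(),[np.percentile(v[p],[2,98]).round(1) for v in(X,Y)])
E
```

```text
wrist side 1 1853 slope 0.0033 mid 69.3 [57.8 73.4]
wrist side -1 1923 slope 0.0020 mid -68.2 [-72.5 -64.3]
wrist back end 1442 [-102.4  -97.8  -93.5]
wrist tray 4636 [array([-88. ,  99.2]), array([-58.1,  61.3])] ((5.9580230712890625, 1.6175041198730469), (126.79473114013672, 188.0677947998047), 89.98236846923828)
wrist post 1798 [array([-18.1,  20. ]), array([-10.9,  13.9])]
top side 1 447 slope -0.0044 mid 68.0 [60.2 74.3]
top side -1 647 slope 0.0044 mid -66.1 [-74.  -55.1]
top back end 273 [-104.3  -99.6  -94.5]
top tray 914 [array([-89.9,  89.6]), array([-64.8,  60.4])] ((-0.5651168823242188, -2.1780548095703125), (125.96651458740234, 180.9842071533203), 89.7774658203125)
top post 333 [array([-19.5,  18.6]), array([-11.2,  13.5])]
```

Call:
{"name": "carry_out", "arguments": {"moves": [{"dx": 0,"dy": 0.0015,"dz": 0.03,"twist": 0},{"dx": 0,"dy": 0.0015,"dz": 0.06,"twist": 0},{"dx": 0,"dy": 0.0015,"dz": 0.085,"twist": 0},{"dx": 0,"dy": 0.0015,"dz": 0.1,"twist": 0},{"dx": 0,"dy": 0.0015,"dz": 0.103,"twist": 0}]}}

```text
t: 2.65
eef_pos: [550.3, -202.1, 110.0]
tcp_rot: [3.141, -0.003, 2.825]
ft_force: [-0.7, -0.4, -0.2]
opening: 0.998
```

Call:
{"name": "carry_out", "arguments": {"moves": [{"dx": 0,"dy": 0,"dz": 0,"twist": 0},{"dx": 0,"dy": 0,"dz": 0,"twist": 0},{"dx": 0,"dy": 0,"dz": 0,"twist": 0},{"dx": 0,"dy": 0,"dz": 0,"twist": 0},{"dx": 0,"dy": 0,"dz": 0,"twist": 0}], "grip": 0.0}}

```text
t: 3.15
eef_pos: [551.4, -203.6, 112.1]
tcp_rot: [-3.142, 0.001, 2.824]
ft_force: [-0.4, 0.4, -0.5]
opening: 0.637
```

```bash
python3 -c "
from h import *
goto(552.4,-208,191,2.8236)"
```

```text
t 3.15 pos [ 551.4 -203.6  112.1] [-3.1416e+00  7.0000e-04  2.8243e+00] j [-0.47  0.56  1.76  0.    0.82 -1.72] F [-0.4  0.4 -0.5] op 0.637 
MOVE [-0.0024 -0.0039 -0.0789] twist 0.04
```

Call:
{"name": "carry_out", "arguments": {"moves": [{"dx": -0.002,"dy": -0.004,"dz": 0,"twist": 0},{"dx": -0.002,"dy": -0.004,"dz": 0,"twist": 0},{"dx": -0.002,"dy": -0.004,"dz": 0,"twist": 0},{"dx": -0.002,"dy": -0.004,"dz": 0,"twist": 0},{"dx": -0.002,"dy": -0.004,"dz": 0,"twist": 0}]}}

```text
t: 3.65
eef_pos: [551.9, -208.0, 111.6]
tcp_rot: [-3.142, 0.0, 2.824]
ft_force: [0.5, -1.0, 0.6]
opening: 0.274
```

Call:
{"name": "carry_out", "arguments": {"moves": [{"dx": 0,"dy": 0,"dz": 0,"twist": 0},{"dx": 0,"dy": 0,"dz": 0,"twist": 0},{"dx": 0,"dy": 0,"dz": 0,"twist": 0},{"dx": 0,"dy": 0,"dz": 0,"twist": 0},{"dx": 0,"dy": 0,"dz": 0,"twist": 0}]}}

```text
t: 4.15
eef_pos: [551.9, -208.0, 111.6]
tcp_rot: [3.142, -0.0, 2.824]
ft_force: [-1.3, -2.2, -1.2]
opening: 0.273
```

Call:
{"name": "carry_out", "arguments": {"moves": [{"dx": 0,"dy": 0,"dz": -0.005,"twist": 0},{"dx": 0,"dy": 0,"dz": -0.015,"twist": 0},{"dx": 0,"dy": 0,"dz": -0.03,"twist": 0},{"dx": 0,"dy": 0,"dz": -0.045,"twist": 0},{"dx": 0,"dy": 0,"dz": -0.06,"twist": 0}]}}

```text
t: 4.65
eef_pos: [551.9, -207.8, 172.8]
tcp_rot: [3.141, 0.0, 2.824]
ft_force: [0.4, -0.0, -3.5]
opening: 0.271
```

Call:
{"name": "carry_out", "arguments": {"moves": [{"dx": 0,"dy": 0,"dz": -0.012,"twist": 0},{"dx": 0,"dy": 0,"dz": -0.022,"twist": 0},{"dx": 0,"dy": 0,"dz": -0.03,"twist": 0},{"dx": 0,"dy": 0,"dz": -0.03,"twist": 0},{"dx": 0,"dy": 0,"dz": -0.03,"twist": 0}]}}

```text
t: 5.15
eef_pos: [551.8, -207.9, 201.3]
tcp_rot: [3.141, -0.0, 2.824]
ft_force: [-0.5, 0.5, -3.3]
opening: 0.272
```

```bash
python3 - <<'E'
from h import *
goto(552,-208,201,2.8236)
im,d,ci=grab('top','top2.png');np.savez('top2',im=im,d=d,P=cloud(d,ci))
im2,d2,c2=grab('scene')
cv2.imwrite('pics/lift.png',np.hstack([im[90:330,220:512],im2[90:330,0:292]])[:,:,::-1])
E
```

```text
t 5.15 pos [ 551.8 -207.9  201.3] [ 3.1414e+00 -5.0000e-04  2.8243e+00] j [-0.47  0.45  1.66  0.    1.02 -1.73] F [-0.5  0.5 -3.3] op 0.272 
MOVE [-0.0002 -0.      0.0003] twist 0.04
```

View pics/lift.png

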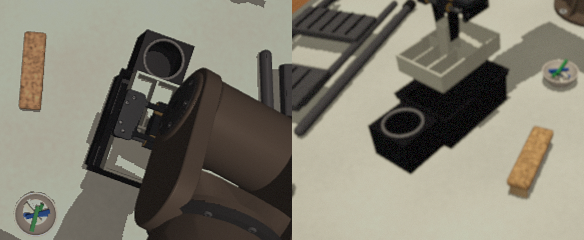

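The tray hangs level and clear at pic (450,60), and the caddy has not moved. Now the half turn.

Call:
{"name": "carry_out", "arguments": {"moves": [{"dx": 0,"dy": 0,"dz": 0,"twist": 3},{"dx": 0,"dy": 0,"dz": 0,"twist": 9},{"dx": 0,"dy": 0,"dz": 0,"twist": 17},{"dx": 0,"dy": 0,"dz": 0,"twist": 25},{"dx": 0,"dy": 0,"dz": 0,"twist": 33}]}}

```text
t: 5.75
eef_pos: [551.8, -207.9, 201.0]
tcp_rot: [-3.141, -0.001, 2.243]
ft_force: [0.0, 0.2, -4.4]
opening: 0.273
```

Call:
{"name": "carry_out", "arguments": {"moves": [{"dx": 0,"dy": 0,"dz": 0,"twist": 8},{"dx": 0,"dy": 0,"dz": 0,"twist": 16},{"dx": 0,"dy": 0,"dz": 0,"twist": 24},{"dx": 0,"dy": 0,"dz": 0,"twist": 32},{"dx": 0,"dy": 0,"dz": 0,"twist": 40}]}}

```text
t: 6.25
eef_pos: [551.8, -207.9, 200.9]
tcp_rot: [-3.141, -0.001, 1.544]
ft_force: [0.3, -0.7, -3.6]
opening: 0.27
```

Call:
{"name": "carry_out", "arguments": {"moves": [{"dx": 0,"dy": 0,"dz": 0,"twist": 8},{"dx": 0,"dy": 0,"dz": 0,"twist": 16},{"dx": 0,"dy": 0,"dz": 0,"twist": 24},{"dx": 0,"dy": 0,"dz": 0,"twist": 32},{"dx": 0,"dy": 0,"dz": 0,"twist": 40}]}}

```text
t: 6.75
eef_pos: [551.8, -207.9, 200.9]
tcp_rot: [-3.14, 0.0, 0.846]
ft_force: [0.6, -0.2, -4.1]
opening: 0.273
```

Call:
{"name": "carry_out", "arguments": {"moves": [{"dx": 0,"dy": 0,"dz": 0,"twist": 8},{"dx": 0,"dy": 0,"dz": 0,"twist": 16},{"dx": 0,"dy": 0,"dz": 0,"twist": 24},{"dx": 0,"dy": 0,"dz": 0,"twist": 32},{"dx": 0,"dy": 0,"dz": 0,"twist": 40}]}}

```text
t: 7.25
eef_pos: [551.8, -207.9, 201.0]
tcp_rot: [-3.141, 0.001, 0.148]
ft_force: [-0.5, 0.2, -4.0]
opening: 0.271
```

Call:
{"name": "carry_out", "arguments": {"moves": [{"dx": 0,"dy": 0,"dz": 0,"twist": 8},{"dx": 0,"dy": 0,"dz": 0,"twist": 16},{"dx": 0,"dy": 0,"dz": 0,"twist": 23},{"dx": 0,"dy": 0,"dz": 0,"twist": 27},{"dx": 0,"dy": 0,"dz": 0,"twist": 27}]}}

```text
t: 7.75
eef_pos: [551.8, -207.9, 201.0]
tcp_rot: [-3.141, 0.001, -0.318]
ft_force: [-0.3, -0.8, -4.5]
opening: 0.277
```

```bash
python3 - <<'E'
from h import *
yaw=2.8236-np.pi
goto(552,-208,201,yaw)
im,d,ci=grab('wrist','wrist2.png');P=cloud(d,ci);np.savez('w2',im=im,P=P,d=d)
ax=np.array([np.cos(yaw),np.sin(yaw)]);ay=np.array([-ax[1],ax[0]])
q=P[...,:2]-np.array([551,-209]);X=q@ax;Y=q@ay;Z=P[...,2]
near=(d>0)&(abs(X)<125)&(abs(Y)<90)
t=near&(Z>175)&(Z<192)&(im.min(-1)>60)
print('tray top',t.sum(),np.median(Z[t]),[np.percentile(v[t],[1,99]).round(1) for v in(X,Y)])
for s in(1,-1):
    m=t&(s*Y>50);k=np.polyfit(X[m],Y[m],1);print('tray side',s,k.round(4))
r=near&(Z>80)&(Z<95)&(im.max(-1)<90)
print('rim',r.sum(),[np.percentile(v[r],[1,99]).round(1) for v in(X,Y)])
E
```

```text
t 7.75 pos [ 551.8 -207.9  201. ] [-3.1414e+00  1.0000e-03 -3.1820e-01] j [-0.47  0.45  1.66  0.    1.02  1.42] F [-0.3 -0.8 -4.5] op 0.277 
MOVE [0.0002 0.     0.    ] twist -0.01
tray top 6287 183.89921889830896 [array([-85.3,  89.4]), array([-58.7,  60.9])]
tray side 1 [-5.90000e-03  5.84427e+01]
tray side -1 [ 1.80000e-03 -5.62441e+01]
rim 3590 [array([ 96.7, 124.2]), array([-70.9,  71.6])]
```

View pics/wrist2.png

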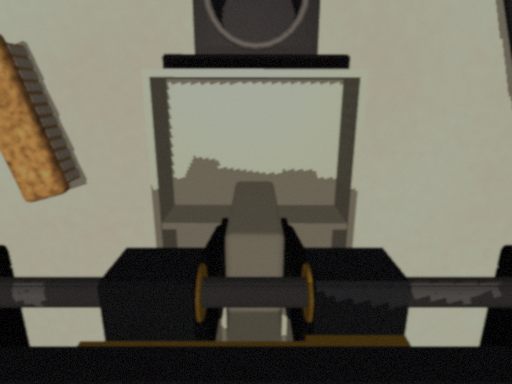

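Big pocket (260,135) is now on the well side (255,15). Lowering.

Call:
{"name": "carry_out", "arguments": {"moves": [{"dx": 0.0005,"dy": 0.001,"dz": 0.01,"twist": 0},{"dx": 0.0005,"dy": 0.001,"dz": 0.025,"twist": 0},{"dx": 0.0005,"dy": 0.001,"dz": 0.04,"twist": 0},{"dx": 0.0005,"dy": 0.001,"dz": 0.05,"twist": 0},{"dx": 0.0005,"dy": 0.001,"dz": 0.055,"twist": 0}]}}

```text
t: 8.3
eef_pos: [551.7, -208.9, 145.2]
tcp_rot: [-3.141, 0.002, -0.316]
ft_force: [0.1, 0.5, -4.0]
opening: 0.278
```

Call:
{"name": "carry_out", "arguments": {"moves": [{"dx": 0,"dy": 0,"dz": 0.004,"twist": 0},{"dx": 0,"dy": 0,"dz": 0.008,"twist": 0},{"dx": 0,"dy": 0,"dz": 0.012,"twist": 0},{"dx": 0,"dy": 0,"dz": 0.015,"twist": 0},{"dx": 0,"dy": 0,"dz": 0.017,"twist": 0}]}}

```text
t: 8.8
eef_pos: [552.1, -209.1, 129.5]
tcp_rot: [-3.142, -0.0, -0.317]
ft_force: [-0.0, 0.5, -3.3]
opening: 0.27
```

Call:
{"name": "carry_out", "arguments": {"moves": [{"dx": 0,"dy": 0,"dz": 0.004,"twist": 0},{"dx": 0,"dy": 0,"dz": 0.008,"twist": 0},{"dx": 0,"dy": 0,"dz": 0.011,"twist": 0},{"dx": 0,"dy": 0,"dz": 0.014,"twist": 0},{"dx": 0,"dy": 0,"dz": 0.015,"twist": 0}]}}

```text
t: 9.3
eef_pos: [552.0, -209.0, 114.2]
tcp_rot: [-3.141, 0.0, -0.317]
ft_force: [0.7, 0.5, -4.3]
opening: 0.27
```

Call:
{"name": "carry_out", "arguments": {"moves": [{"dx": 0,"dy": 0,"dz": 0.001,"twist": 0},{"dx": 0,"dy": 0,"dz": 0.002,"twist": 0},{"dx": 0,"dy": 0,"dz": 0.0025,"twist": 0},{"dx": 0,"dy": 0,"dz": 0.003,"twist": 0},{"dx": 0,"dy": 0,"dz": 0.003,"twist": 0}]}}

```text
t: 9.8
eef_pos: [552.1, -209.1, 111.6]
tcp_rot: [-3.142, -0.0, -0.317]
ft_force: [0.1, -0.4, -3.6]
opening: 0.273
```

Call:
{"name": "carry_out", "arguments": {"moves": [{"dx": 0,"dy": 0,"dz": 0.0005,"twist": 0},{"dx": 0,"dy": 0,"dz": 0.001,"twist": 0},{"dx": 0,"dy": 0,"dz": 0.001,"twist": 0}]}}

```text
t: 10.1
eef_pos: [552.2, -209.1, 111.6]
tcp_rot: [3.142, -0.001, -0.317]
ft_force: [-3.1, 1.9, 5.9]
opening: 0.273
```

Contact came at z 111.6, the same height as at the grasp, so the tray is home. Releasing.

Call:
{"name": "carry_out", "arguments": {"moves": [{"dx": 0,"dy": 0,"dz": 0,"twist": 0},{"dx": 0,"dy": 0,"dz": 0,"twist": 0},{"dx": 0,"dy": 0,"dz": 0,"twist": 0},{"dx": 0,"dy": 0,"dz": 0,"twist": 0},{"dx": 0,"dy": 0,"dz": 0,"twist": 0}], "grip": 0.08}}

```text
t: 10.6
eef_pos: [552.1, -209.1, 110.5]
tcp_rot: [-3.142, 0.0, -0.317]
ft_force: [0.4, -0.5, -0.9]
opening: 0.635
```

Call:
{"name": "carry_out", "arguments": {"moves": [{"dx": 0,"dy": 0,"dz": -0.01,"twist": 0},{"dx": 0,"dy": 0,"dz": -0.03,"twist": 0},{"dx": 0,"dy": 0,"dz": -0.06,"twist": 0},{"dx": 0,"dy": 0,"dz": -0.09,"twist": 0},{"dx": 0,"dy": 0,"dz": -0.12,"twist": 0}]}}

```text
t: 11.1
eef_pos: [552.0, -209.0, 232.6]
tcp_rot: [-3.142, -0.0, -0.317]
ft_force: [0.2, 0.4, 0.3]
opening: 0.839
```

Call:
{"name": "carry_out", "arguments": {"moves": [{"dx": -0.02,"dy": -0.03,"dz": 0,"twist": 0},{"dx": -0.03,"dy": -0.07,"dz": 0,"twist": 0},{"dx": -0.04,"dy": -0.11,"dz": 0,"twist": 0},{"dx": -0.05,"dy": -0.15,"dz": 0,"twist": 0},{"dx": -0.05,"dy": -0.19,"dz": 0,"twist": 0}]}}

```text
t: 11.6
eef_pos: [563.3, -11.2, 231.7]
tcp_rot: [-3.141, -0.001, -0.317]
ft_force: [1.3, -0.9, -0.4]
opening: 0.843
```

```bash
python3 - <<'E'
from h import *
goto(552,-208,201,-.318)
im,d,ci=grab('top');P=cloud(d,ci);im2,_,_=grab('scene')
cv2.imwrite('pics/end.png',cv2.resize(np.hstack([im[90:330,220:512],im2[90:330,0:292]]),(800,329))[:,:,::-1])
yaw=-0.318
ax=np.array([np.cos(yaw),np.sin(yaw)]);ay=np.array([-ax[1],ax[0]])
z=np.load('top1.npz')
for n,P,im,d in(('before',z['P'],z['im'],z['d']),('after',P,im,d)):
    q=P[...,:2]-np.array([551,-209]);X=q@ax;Y=q@ay;Z=P[...,2]
    p=(d>0)&(abs(X)<40)&(abs(Y)<30)&(Z>140)&(Z<170);print(n,'post',p.sum(),X[p].mean(),Y[p].mean(),np.median(Z[p]))
    for a in((-92,-84),(84,92)):
        w=(d>0)&(im.min(-1)>70)&(X>a[0])&(X<a[1])&(abs(Y)<58)&(Z>60);print(' end wall',a,w.sum(),np.percentile(Z[w],[50,95]).round(1))
    c=(d>0)&(im.max(-1)<70)&(Z>80)&(Z<96)&(abs(Y)<85)&(X>-120)&(X<210)
    print(' caddy',cv2.minAreaRect(P[c][:,:2].astype(np.float32)))
E
```

```text
t 11.6 pos [563.3 -11.2 231.7] [-3.1414e+00 -6.0000e-04 -3.1720e-01] j [-0.14  0.39  1.69  0.    1.06  1.75] F [ 1.3 -0.9 -0.4] op 0.843 
MOVE [0.0506 0.1905 0.0307] twist 0.04
before post 343 -0.587665998352335 1.9791706134482896 150.25981775771692
 end wall (-92, -84) 177 [95.1 98.2]
 end wall (84, 92) 161 [95.1 97.7]
 caddy ((593.6962280273438, -223.53768920898438), (150.01248168945312, 299.69097900390625), 71.54226684570312)
after post 339 -2.0967739971328085 1.4591356234574138 150.19605472373217
 end wall (-92, -84) 140 [94.8 97.8]
 end wall (84, 92) 187 [94.8 97.9]
 caddy ((593.5119018554688, -223.59730529785156), (150.54855346679688, 299.0466613769531), 71.21936798095703)
```

View pics/end.png

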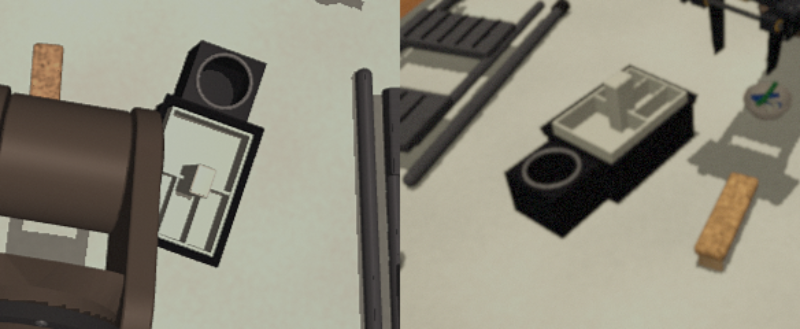

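The big pocket (205,140) now lies next to the well (225,80). The end walls and post are at the same heights as before, and the caddy has not moved.

```bash
python3 -c "
from cell import *
print(job_done())"
```

```text
the job is handed in; nothing more can be done
None
```

I lifted the tray clear by its post, turned it half round, and lowered it back into the caddy. I let go once it met the ledge, moved the arm clear and handed the job in at about 11.7 s.

**Tray seating:** It touched down at the same tool height as when I gripped it (111.6 mm). In the last pictures the big pocket is next to the well. The post top is at 150.2 mm (150.3 before) and both end walls are at 94.8 mm (95.1 before), so it sits level and fully home. The measured post centre moved about 1.5 mm, which is within the bay's play.

**Caddy:** The depth fit shows it within about 0.2 mm and 0.3° of where it started, which is within measuring noise.

**Forces:** The highest reading at the end of any move was about 7 N, at touchdown.

**Tub and other notes:** I passed above the tub at 214 mm (its top is at 145 mm) and never touched it, but I did not measure it again at the end. My first three move calls were refused for missing keys and moved nothing. The first descent ended about 4 mm to one side, and I corrected that before the fingers touched the post.

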